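# Park the sprung test probe clear of the coil

## Robot

A 7-joint arm with a two-finger parallel gripper is mounted at the origin on a cart in front of the work surface, level with it; the furniture and walls round the work are solid. World frame = base frame: x ahead of the robot, y to its left, z up, the work surface at z = 0. Lengths are in m, angles in degrees, forces in N, time in s.
With the tool pointing down it reaches from about 0.425 to 0.875 m from the base axis. Payload 4.7 kg.
Tool frame: the origin (TCP) lies at the very end of the fingers, on their centre line; the grasp point (between the pads) lies 19 mm behind it; z points along the fingers, y is the line along which they close (so a half turn about z gives the same grasp; the last joint's range is limited). The gripper opens to 87 mm and grips with 3 to 60 N. Pads are 19 mm wide; open, the fingers measure 117 mm over their backs; the gripper's body (75 mm by 190 mm) begins 51 mm behind the grasp point.
Start: joints at [-70.697, 18.392, -4.016, 83.108, 1.295, 78.541, -3.26], TCP at [0.206, 0.616, 0.223] pointing down, gripper open.
Joint ranges: [-163.93, 163.93], [-17.29, 119.83], [-79.2, 71.16], [3.27, 140.29], [-89.18, 269.18], [5.43, 117.66], [-154.24, 154.24]. Speed limits (degrees/s): [147.25, 147.25, 180, 180, 180, 180, 180].

## Interface

Orientations are given as [roll, pitch, yaw] about the fixed x, y, z axes, in that order (R = Rz(yaw) Ry(pitch) Rx(roll)).
In Python, from cell import get_obs, eyes, env gives the robot as it stands.
- The arm moves only by the tool servo_tool, never from a script. Its argument "series" is a list that holds one entry, the list of rows, each a list of 7 numbers: the shift along the tool's x, y, z in units of 300 mm (1.0 is 300 mm), then the turn, a rotation vector about the tool's x, y, z in units of pi rad (1.0 is pi rad), then the opening, from 0 (shut) to 1 (fully open). In form: [[[tx, ty, tz, wx, wy, wz, gripper], ...]]. A call has 1 to 12 rows; each row is the pose to reach, as a shift and turn from the pose commanded when the call began, along the tool's axes at that moment, turning the shorter way round; what a row does not reach only later rows make up. A row lasts 1/12 s, in which the tool goes at most 41.7 mm and 7.16 degrees, less where a joint would pass 70% of its speed; a pose out of reach is approached as far as the arm can. A call with a number of a shift or a turn outside -1 to 1 is refused whole. A call with a gripper value outside its range is refused whole. The fingers move at their own pace and stop on an object; "grip_force" is the grip in N (left out, the last holds). Time passes only in rows, so rows that repeat a pose let the fingers close. It gives the time, the measured TCP pose, the force, the opening and the grip force at its end, in the units of the state.
- get_obs(): the state, without advancing time (a new reading comes with each control period).
- eyes.read_camera(name): name is "side" or "top"; returns a dict with "frame" (420x560x3 uint8, red, green, blue), "depth" (420x560 float32, m along the optical axis (not along the pixel's ray), 0 where there is no reading), "fx", "fy", "cx", "cy" (pixels), "distortion" ([k1, k2, p1, p2, k3] as OpenCV has them; the pictures are not rectified), "origin" and "rotation" of the camera in the world. Camera axes: x right, y down, z forward; pixel columns grow to the right and rows downward; lengths in m; the calibration is good to about 2 mm. A picture is of the moment at which its call begins.
- env.sign_off(): hands the job in; it is judged then, once.
The state is a dict: "time_s": time; "qpos": joint angles; "joint_velocities": joint speeds; "effort": joint torques, N m; "tool_pos": TCP position; "tool_rot": TCP orientation; "force": force on the tool from outside, world axes, zero at the start; "wrist_torque": the same for the moment, N m; "grip_width": finger opening in m; "grasp_force": force on a finger pad.
Only numpy, scipy, OpenCV 4.12 (cv2) and the standard library are available. Lean on these libraries where they do the work, as an engineer would, in place of code of your own. Each camera call takes 0.05 s, during which the arm holds its last target. There are 200 camera calls.

## Task

Two identical coil testers stand on the bench. On the one that holds a wound coil, draw the spring-loaded probe back from the coil by its red knob and park the knob in the holding notch of the slot, so that it stays back by itself when you let go. Leave the coil standing in its nest and do not work the probe of the empty tester.

Things in the scene. Friction and masses are not known exactly. Their poses are not given: they have to be found in the camera images.
- probe_knob_center (a point): Middle of the red knob of the tester with the coil: upright cylinder 22 mm wide, 34 mm tall, middle 79 mm above the bench, underside 12 mm above the cover plate (top at 50 mm). Axes: +x from knob to coil, +y to the left of that, z up. It slides level in a J slot, without turning: up to 56 mm along -x; when 44 to 56 mm back it can cross up to 31 mm to +y. Spring to +x: 3 N, fully back 6.4 N.
- park_notch (a point): Fixed point of that tester, same axes: where the knob's middle rests when parked, 34 mm back (-x) and 19 mm across (+y) from its start. Once 19 to 31 mm across, the knob can go forward (+x) from the cross leg into this notch, whose end stops it. Let go elsewhere it snaps back: a second spring (1.3 N at most) draws it back to the long leg. A green dot on the plate lies just ahead of the notch.
- coil_center (a point): Middle (half-way up) of the wound coil, orange wire on a bobbin with white flanges, 45 x 47 x 56 mm, upright and loose in the white rim (6 mm high) of the tester's nest; its top is 66 mm above the bench, its middle about 80 mm ahead (+x) of the knob. The probe's tip stands a few mm short of it at the start.
- idle_knob_center (a point): Middle of the red knob of the other, empty tester, of the same build and with the same axes; it is to stay where it is. Each tester is 194 mm long (x) and 84 mm wide (y) and fixed to the bench.
Not all that is in view belongs to the job. Leave any black or turquoise look-alike of the part that bears coil_center alone.

How it is judged:
By the outcome, as a careful person would: the job done as asked, in the order asked, and still so for the second after the job is handed in, with the robot touching nothing.
It also fails if it takes over 29 s, if anything falls off the work surface, if the arm or the gripper's body presses on something with over 40 N, if the wrist force passes 120 N, or if a joint passes its speed limit or range.

## Working session

There is one attempt and no reset: what is moved stays moved. The work goes in short steps, Python scripts to look and compute and a tool call to move; the robot and the scene stay as the last step left them, time stands still between calls to the robot, and variables do not carry over. Pictures are saved under pics/ and viewed, at most 10 in all, crops included, and the job is handed in when it is done.

Besides the shell and the picture viewer there is one more tool, called after ">>>" by a JSON object that holds its "op" and its "data". servo_tool: Moves the arm, as the interface text tells. Shifts and turns lie within -1 to 1; 1 stands for 300 mm of shift or pi rad of turn. Its arguments: {"type":"object","properties":{"series":{"type":"array"},"grip_force":{"type":"number"}},"required":["series"]}

```bash
mkdir -p pics
cat > h.py <<'E'
import numpy as np, cv2, pickle
from cell import get_obs, eyes, env
def snap(n):
    c=eyes.read_camera(n); pickle.dump(c,open(f'{n}.pkl','wb')); return c
def load(n): return pickle.load(open(f'{n}.pkl','rb'))
def world(c,uv,d=None):
    uv=np.atleast_2d(np.array(uv,float))
    K=np.array([[c['fx'],0,c['cx']],[0,c['fy'],c['cy']],[0,0,1]])
    p=cv2.undistortPoints(uv.reshape(-1,1,2),K,np.array(c['distortion'],float)).reshape(-1,2)
    if d is None: d=c['depth'][uv[:,1].astype(int),uv[:,0].astype(int)]
    X=np.c_[p*d[:,None],d]
    return X@np.array(c['rotation']).T+np.array(c['origin'])
E
python3 - <<'E'
from h import *
for n in('top','side'):
    c=snap(n); cv2.imwrite(f'pics/{n}0.png',c['frame'][:,:,::-1]); print(n,c['origin'],c['rotation'])
    h=cv2.cvtColor(c['frame'],cv2.COLOR_RGB2HSV)
    m=(((h[...,0]<6)|(h[...,0]>174))&(h[...,1]>140)&(h[...,2]>70)).astype(np.uint8)
    k,l,s,ce=cv2.connectedComponentsWithStats(m)
    for i in range(1,k):
        if s[i,4]>25:
            vu=np.argwhere((l==i)&(c['depth']>0)); P=world(c,vu[:,::-1]); print(ce[i].round(),s[i],np.median(P,0).round(3),P.max(0).round(3))
print(get_obs())
E
```

```text
top [0.43679955 0.00946925 1.17250816] [-174.89115233   -0.78393104  -89.51002943]Traceback (most recent call last):
  File "<stdin>", line 9, in <module>
  File "h.py", line 12, in world
    return X@np.array(c['rotation']).T+np.array(c['origin'])
           ~~~~~~~~~~~~~~~~~~~~~~~~~~~^~~~~~~~~~~~~~~~~~~~~~
ValueError: operands could not be broadcast together with shapes (1183,) (3,)
```

```bash
sed -i "s/np.array(c\['rotation'\])/Rotation.from_euler('xyz',c['rotation'],degrees=True).as_matrix()/; 1a from scipy.spatial.transform import Rotation" h.py
python3 - <<'E'
from h import *
for n in('top','side'):
    c=snap(n); cv2.imwrite(f'pics/{n}0.png',c['frame'][:,:,::-1]); print(n,c['origin'],c['rotation'])
    h=cv2.cvtColor(c['frame'],cv2.COLOR_RGB2HSV)
    m=(((h[...,0]<6)|(h[...,0]>174))&(h[...,1]>140)&(h[...,2]>70)).astype(np.uint8)
    k,l,s,ce=cv2.connectedComponentsWithStats(m)
    for i in range(1,k):
        if s[i,4]>25:
            vu=np.argwhere((l==i)&(c['depth']>0)); P=world(c,vu[:,::-1]); print(ce[i].round(),s[i],np.median(P,0).round(3),P.max(0).round(3))
print(get_obs())
E
```

```text
top [0.43679955 0.00946925 1.17250816] [-174.89115233   -0.78393104  -89.51002943]
[407. 115.] [ 386   93   44   42 1196] [ 0.724 -0.294  0.149] [ 0.809 -0.263  0.169]
[233. 209.] [229 204   9  10  61] [0.527 0.073 0.095] [0.538 0.082 0.099]
[360. 214.] [356 210  10  10  77] [ 0.518 -0.207  0.094] [ 0.527 -0.2    0.1  ]
side [ 0.55510972 -0.84010585  0.45077635] [-115.00689262    0.82904318    1.41996182]
[533. 144.] [524 130  19  28 227] [1.099 0.173 0.153] [1.113 0.184 0.185]
[286. 191.] [282 183   9  17 132] [0.532 0.064 0.084] [0.541 0.079 0.098]
[557. 227.] [553 219   7  18  86] [ 1.085 -0.013  0.033] [ 1.091 -0.002  0.051]
[433. 263.] [ 399  238   70   49 2729] [ 0.73  -0.335  0.146] [ 0.786 -0.045  0.167]
[276. 257.] [270 247  13  23 243] [ 0.522 -0.219  0.086] [ 0.532 -0.204  0.098]
{'time_s': 0.15, 'qpos': array([-70.69935721,  18.42779105,  -4.01586417,  83.15862371,
         1.29519499,  78.54155147,  -3.2605109 ]), 'joint_velocities': array([ 0.00631683, -0.12663961, -0.01735871, -0.19297644, -0.0494168 ,
        0.00383161,  0.11387197]), 'effort': array([-2.48021443e-04, -4.91801977e+01, -4.04804321e-01, -3.12872815e+01,
       -6.40437123e-02,  4.06632212e-02,  1.21346602e-04]), 'tool_pos': array([0.20607992, 0.61602359, 0.22173191]), 'tool_rot': array([-1.79917264e+02,  5.20040554e-03,  1.61508593e+02]), 'force': array([ 1.09486343, -1.12434254,  0.46881204]), 'wrist_torque': array([-0.05567374, -0.06141082,  0.030522  ]), 'grasp_force': 0.0, 'grip_width': 0.08725147272562925}
```

View pics/top0.png

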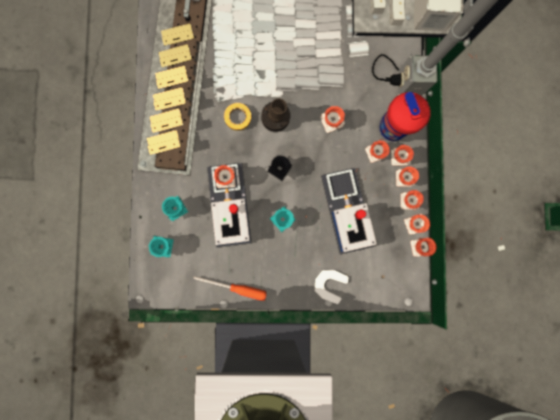

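View pics/side0.png

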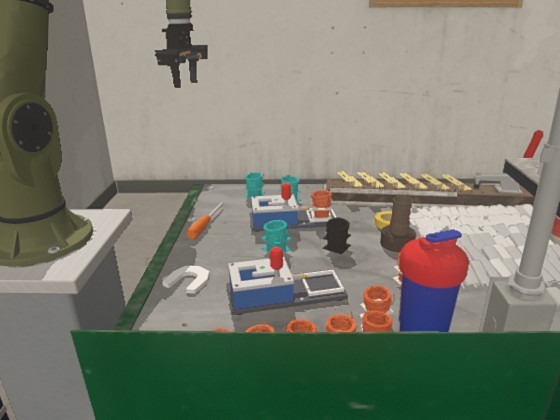

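The top view shows the tester holding an orange coil at left (coil about (225,176), knob (233,209)). The empty tester is at right (nest (342,184), knob (360,214)). The side view agrees: the far tester, knob (286,191), holds the coil at (321,200). The left/far tester fits the task. The turquoise, black and loose orange pieces are not in a nest. I'll confirm with an enlarged crop and measure the axes.

Run:
```python
from h import *
c=load('top'); f=c['frame']
cr=cv2.resize(f[150:255,190:275],None,fx=5.6,fy=5.6,interpolation=cv2.INTER_CUBIC); cv2.imwrite('pics/crop1.png',cr[:,:,::-1])
h=cv2.cvtColor(f,cv2.COLOR_RGB2HSV); D=c['depth']
vv,uu=np.mgrid[150:255,190:275]; uv=np.c_[uu.ravel(),vv.ravel()]
P=world(c,uv); F=f[uv[:,1],uv[:,0]].astype(int); H=h[uv[:,1],uv[:,0]].astype(int)
# plate: z 0.05
m=(abs(P[:,2]-.05)<.008)&(P[:,0]<.6)
print('plate n',m.sum(),P[m].min(0),P[m].max(0),cv2.minAreaRect((P[m][:,:2]*1000).astype(np.float32)))
m=(P[:,2]>.012)&(P[:,2]<.085)
print('all',cv2.minAreaRect((P[m][:,:2]*1000).astype(np.float32)))
m=P[:,2]>.085; print('knob top',m.sum(),P[m].mean(0),P[m].min(0),P[m].max(0))
m=(P[:,2]>.058)&(P[:,2]<.075)&(P[:,0]>.56); print('coil top',m.sum(),P[m].mean(0),P[m].min(0),P[m].max(0))
m=(H[:,0]>45)&(H[:,0]<80)&(H[:,1]>90)&(H[:,2]>70); print('green',m.sum(),P[m].mean(0),uv[m].mean(0))
c=load('side');f=c['frame'];cr=cv2.resize(f[170:240,235:350],None,fx=6,fy=6,interpolation=cv2.INTER_CUBIC); cv2.imwrite('pics/crop2.png',cr[:,:,::-1])
vu=np.argwhere(np.ones((70,115)))+[170,235]; P=world(c,vu[:,::-1]); 
hh=cv2.cvtColor(f,cv2.COLOR_RGB2HSV)[vu[:,0],vu[:,1]]
m=((hh[:,0]<6)|(hh[:,0]>174))&(hh[:,1]>140)&(P[:,2]>.07)&(P[:,0]<.56); print('side knob',P[m].mean(0),P[m].min(0),P[m].max(0))
```

```text
plate n 1046 [ 0.45014637 -0.01851708  0.0420594 ] [0.59936567 0.12600034 0.05782507] ((531.9175415039062, 54.102622985839844), (148.6820526123047, 139.9665069580078), 7.584285736083984)
all ((547.3717651367188, 52.08880615234375), (192.50950622558594, 157.51112365722656), 5.524864673614502)
knob top 108 [0.50137881 0.05353127 0.41351014] [0.43679955 0.00946925 0.08552476] [0.53805167 0.08183696 1.17250816]
coil top 133 [0.60639473 0.09593305 0.06308153] [ 0.58375096 -0.0151389   0.05801543] [0.62972748 0.11926458 0.06923679]
green 2 [0.50583883 0.09533054 0.05326604] [224.  219.5]
side knob [0.53201936 0.06491742 0.08499686] [0.52346194 0.05885713 0.07014444] [0.54082618 0.07852164 0.0977593 ]
```

View pics/crop1.png

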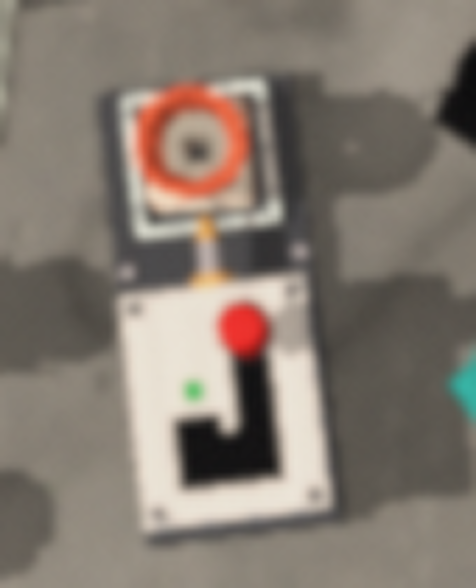

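The crop confirms it: an orange coil in the left tester's nest at about (225,176), knob at (233,209), J slot running back and crossing left, green dot at (224,219). Next I'll measure the yaw from the plate screws on the z=0.05 plane.

```bash
cat >> h.py <<'E'
def onplane(c,uv,z):
    uv=np.atleast_2d(np.array(uv,float)); a=world(c,uv,np.ones(len(uv))); o=np.array(c['origin'])
    return o+(a-o)*((z-o[2])/(a[:,2]-o[2]))[:,None]
def redknob(c,box,z):
    u0,v0,u1,v1=box; h=cv2.cvtColor(c['frame'],cv2.COLOR_RGB2HSV)[v0:v1,u0:u1]
    m=((h[...,0]<6)|(h[...,0]>174))&(h[...,1]>140)&(h[...,2]>70)
    vu=np.argwhere(m)+[v0,u0]; return onplane(c,vu[:,::-1].mean(0),z)[0],len(vu)
E
python3 - <<'E'
from h import *
c=load('top')
s=np.array([(136,309),(293,290),(158,513),(316,494),(193,390),(208,280),(206,228)])/5.6+[190,150]-.4
P=onplane(c,s,.05); print(P.round(4))
for a,b in((2,0),(3,1)): d=P[a]-P[b]; d=-d; print(np.degrees(np.arctan2(-d[1]*-1 if 0 else (P[b]-P[a])[1],(P[b]-P[a])[0])))
for a,b in((1,0),(3,2)): d=P[b]-P[a]; print(np.degrees(np.arctan2(d[1],d[0]))-90)
print(redknob(c,(225,200,245,218),.094))
k,n=redknob(load('side'),(278,180,295,203),.079);print(k)
E
```

```text
[[0.5395 0.1192 0.05  ]
 [0.548  0.0553 0.05  ]
 [0.4565 0.1088 0.05  ]
 [0.4648 0.0448 0.05  ]
 [0.5066 0.0954 0.05  ]
 [0.5517 0.0901 0.05  ]
 [0.5731 0.0912 0.05  ]]
7.1622005343589015
7.155261130816894
7.506298164856929
7.370720641153852
(array([0.52716078, 0.07226801, 0.094     ]), 61)
[0.53171804 0.07533417 0.079     ]
```

```bash
cat >> h.py <<'E'
def cmd(p,yaw=None):
    o=get_obs(); R=Rotation.from_euler('xyz',o['tool_rot'],degrees=True)
    t=R.inv().apply(np.array(p)-o['tool_pos'])/.3
    w=(R.inv()*Rotation.from_euler('xyz',[180,0,yaw],degrees=True)).as_rotvec()/np.pi if yaw is not None else 0
    print(o['time_s'],'pos',o['tool_pos'].round(4),o['tool_rot'].round(2),'F',o['force'].round(1),'grip',round(o['grip_width'],4),round(o['grasp_force'],1)); print('shift',np.round(t,4),'turn',np.round(w,4))
E
python3 - <<'E'
from h import *
cmd([.530,.073,.15],97.3)
E
```

```text
0.15 pos [0.2061 0.616  0.2217] [-1.7992e+02  1.0000e-02  1.6151e+02] F [ 1.1 -1.1  0.5] grip 0.0873 0.0
shift [-1.5981 -1.3738  0.2412] turn [-4.000e-04  3.000e-04  3.567e-01]
```

>>> {"op": "servo_tool", "data": {"series": [[[-0.96,-0.825,0.05,0,0,0.357,0.6],[-0.96,-0.825,0.05,0,0,0.357,0.6],[-0.96,-0.825,0.05,0,0,0.357,0.6],[-0.96,-0.825,0.05,0,0,0.357,0.6],[-0.96,-0.825,0.05,0,0,0.357,0.6],[-0.96,-0.825,0.05,0,0,0.357,0.6],[-0.96,-0.825,0.05,0,0,0.357,0.6],[-0.96,-0.825,0.05,0,0,0.357,0.6],[-0.96,-0.825,0.05,0,0,0.357,0.6],[-0.96,-0.825,0.05,0,0,0.357,0.6]]], "grip_force": 25}}

```text
time_s: 0.98
tool_pos: [0.4053, 0.2821, 0.2075]
tool_rot: [179.9, 0.2, 96.3]
force: [-0.1, -0.2, 0.3]
grip_width: 0.0522
grasp_force: 0.0
```

```bash
python3 -c "
from h import *
cmd([.530,.073,.15],97.3)"
```

```text
0.9833 pos [0.4053 0.2821 0.2075] [179.92   0.18  96.33] F [-0.1 -0.2  0.3] grip 0.0522 0.0
shift [-0.7381  0.3361  0.1944] turn [ 0.0004  0.001  -0.0054]
```

>>> {"op": "servo_tool", "data": {"series": [[[-0.738,0.336,0.19,0,0,0,0.6],[-0.738,0.336,0.19,0,0,0,0.6],[-0.738,0.336,0.19,0,0,0,0.6],[-0.738,0.336,0.19,0,0,0,0.6],[-0.738,0.336,0.19,0,0,0,0.6],[-0.738,0.336,0.19,0,0,0,0.6],[-0.738,0.336,0.19,0,0,0,0.6],[-0.738,0.336,0.19,0,0,0,0.6],[-0.738,0.336,0.19,0,0,0,0.6],[-0.738,0.336,0.19,0,0,0,0.6]]]}}

```text
time_s: 1.82
tool_pos: [0.5283, 0.0853, 0.1506]
tool_rot: [-180.0, -0.0, 97.4]
force: [-0.5, 0.4, 0.5]
grip_width: 0.0525
grasp_force: 0.0
```

```bash
python3 -c "
from h import *
cmd([.530,.073,.064],97.3)
c=snap('side');cv2.imwrite('pics/s1.png',cv2.resize(c['frame'][100:240,210:360],None,fx=4,fy=4)[:,:,::-1])"
```

```text
1.8167 pos [0.5283 0.0853 0.1506] [-1.7999e+02 -5.0000e-02  9.7400e+01] F [-0.5  0.4  0.5] grip 0.0525 0.0
shift [-0.0416  0.0005  0.2886] turn [-0.0001 -0.0003  0.0006]
```

View pics/s1.png

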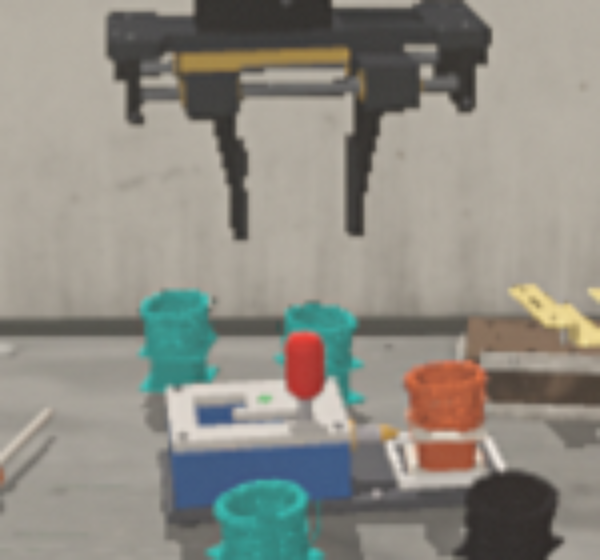

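The fingers straddle the knob at crop (298,240), with the knob at (305,365). The coil stands in its nest at (445,420). Now I'll go down.

>>> {"op": "servo_tool", "data": {"series": [[[-0.041,0.005,0.05,0,0,0,0.6],[-0.041,0.005,0.13,0,0,0,0.6],[-0.041,0.005,0.2,0,0,0,0.6],[-0.041,0.005,0.25,0,0,0,0.6],[-0.041,0.005,0.285,0,0,0,0.6],[-0.041,0.005,0.285,0,0,0,0.6],[-0.041,0.005,0.285,0,0,0,0.6]]]}}

```text
time_s: 2.45
tool_pos: [0.5316, 0.0723, 0.0652]
tool_rot: [-180.0, -0.0, 97.3]
force: [-0.2, -0.0, 1.3]
grip_width: 0.0522
grasp_force: 0.0
```

```bash
python3 -c "
from h import *
cmd([.530,.073,.064],97.3)"
```

```text
2.45 pos [0.5316 0.0723 0.0652] [-1.7999e+02 -1.0000e-02  9.7330e+01] F [-0.2 -0.   1.3] grip 0.0522 0.0
shift [ 0.003  -0.0051  0.0041] turn [-0.0001 -0.0001  0.0002]
```

>>> {"op": "servo_tool", "data": {"series": [[[0,0,0,0,0,0,0],[0,0,0,0,0,0,0],[0,0,0,0,0,0,0],[0,0,0,0,0,0,0],[0,0,0,0,0,0,0],[0,0,0,0,0,0,0]]], "grip_force": 25}}

```text
time_s: 2.95
tool_pos: [0.5318, 0.0715, 0.0653]
tool_rot: [180.0, -0.0, 97.2]
force: [0.5, -0.6, 2.3]
grip_width: 0.021
grasp_force: 25.0
```

>>> {"op": "servo_tool", "data": {"series": [[[0,-0.02,0,0,0,0,0],[0,-0.04,0,0,0,0,0],[0,-0.06,0,0,0,0,0],[0,-0.08,0,0,0,0,0],[0,-0.1,0,0,0,0,0],[0,-0.12,0,0,0,0,0],[0,-0.14,0,0,0,0,0],[0,-0.155,0,0,0,0,0],[0,-0.167,0,0,0,0,0],[0,-0.167,0,0,0,0,0],[0,-0.167,0,0,0,0,0]]]}}

```text
time_s: 3.87
tool_pos: [0.4825, 0.0652, 0.0654]
tool_rot: [179.9, -0.0, 97.3]
force: [5.9, 1.5, -3.5]
grip_width: 0.0208
grasp_force: 25.0
```

```bash
python3 -c "
from h import *
o=get_obs();print(o['tool_pos'],o['force'],o['wrist_torque'])
a=np.radians(7.3);d=o['tool_pos'][:2]-[.5318,.0715];print(d@[np.cos(a),np.sin(a)],d@[-np.sin(a),np.cos(a)])
c=snap('side');cv2.imwrite('pics/s2.png',cv2.resize(c['frame'][120:230,220:350],None,fx=5,fy=5)[:,:,::-1])"
```

```text
[0.48254252 0.06523992 0.06540497] [ 5.87299908  1.52024017 -3.48683973] [ 0.0752268 -1.2758598 -0.0472981]
-0.04965365873733455 4.9546216047690686e-05
```

View pics/s2.png

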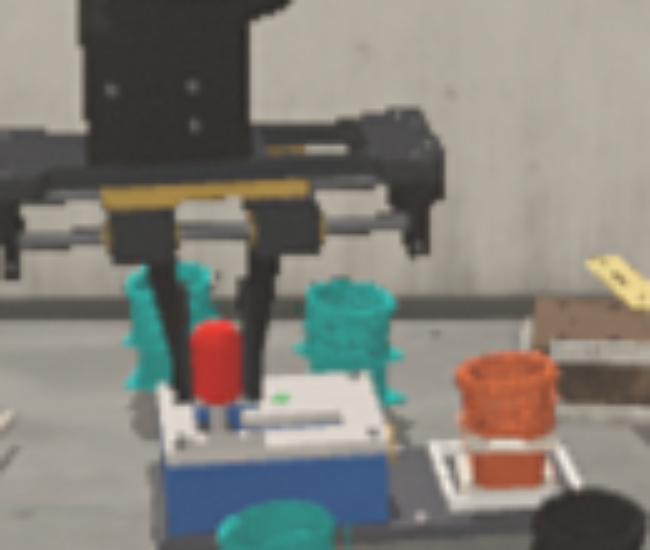

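The knob is held and back at crop (215,360), with a 6 N spring pull as expected, and the coil is undisturbed at (507,420). Next: cross, then forward.

>>> {"op": "servo_tool", "data": {"series": [[[0.02,0,0,0,0,0,0],[0.04,0,0,0,0,0,0],[0.06,0,0,0,0,0,0],[0.075,0,0,0,0,0,0],[0.083,0,0,0,0,0,0],[0.083,0,0,0,0,0,0],[0.083,0,0,0,0,0,0]]]}}

```text
time_s: 4.5
tool_pos: [0.4797, 0.0896, 0.0654]
tool_rot: [179.9, 0.0, 97.3]
force: [6.6, 0.2, -2.7]
grip_width: 0.0209
grasp_force: 25.0
```

```bash
python3 -c "
from h import *
o=get_obs();print(o['tool_pos'],o['force'])
a=np.radians(7.3);d=o['tool_pos'][:2]-[.5318,.0715];print(d@[np.cos(a),np.sin(a)],d@[-np.sin(a),np.cos(a)])
c=snap('top');f=c['frame'];print(redknob(c,(215,195,245,240),.094));o=np.array([.5272,.0723]);d=redknob(c,(215,195,245,240),.094)[0][:2]-o;print(d@[np.cos(a),np.sin(a)],d@[-np.sin(a),np.cos(a)])
c=snap('side');k=redknob(c,(250,170,295,215),.079);print(k, k[0]-[.5317,.0753,.079])"
```

```text
[0.47973214 0.08961215 0.06537412] [ 6.62154836  0.23544511 -2.70911409]
-0.049344405725392795 0.02458132287831003
(array([nan, nan, nan]), 0)
nan nan
(array([0.47918535, 0.09293831, 0.079     ]), 138) [-5.25146468e-02  1.76383080e-02  1.38777878e-17]h.py:20: RuntimeWarning: Mean of empty slice.
  vu=np.argwhere(m)+[v0,u0]; return onplane(c,vu[:,::-1].mean(0),z)[0],len(vu)
  ret = um.true_divide(
```

>>> {"op": "servo_tool", "data": {"series": [[[0,0.015,0,0,0,0,0],[0,0.03,0,0,0,0,0],[0,0.045,0,0,0,0,0],[0,0.052,0,0,0,0,0],[0,0.052,0,0,0,0,0],[0,0.052,0,0,0,0,0]]]}}

```text
time_s: 5.1
tool_pos: [0.4948, 0.0916, 0.0653]
tool_rot: [180.0, 0.0, 97.2]
force: [3.9, -0.6, 0.5]
grip_width: 0.0205
grasp_force: 25.0
```

```bash
python3 -c "
from h import *
o=get_obs();print(o['tool_pos'],o['force'])
a=np.radians(7.3);d=o['tool_pos'][:2]-[.5318,.0715];print(d@[np.cos(a),np.sin(a)],d@[-np.sin(a),np.cos(a)])
c=snap('side');k=redknob(c,(250,170,295,215),.079);print(k, k[0]-[.5317,.0753,.079])"
```

```text
[0.49478217 0.09164445 0.06531239] [ 3.9317106  -0.58221777  0.48229626]
-0.03415813242572869 0.024684824874852174
(array([0.4939676 , 0.09571059, 0.079     ]), 135) [-3.77324002e-02  2.04105851e-02  6.93889390e-17]
```

>>> {"op": "servo_tool", "data": {"series": [[[-0.009,0,0,0,0,0,0],[-0.017,0,0,0,0,0,0],[-0.017,0,0,0,0,0,0],[-0.017,0,0,0,0,0,0]]]}}

```text
time_s: 5.48
tool_pos: [0.4954, 0.0865, 0.0653]
tool_rot: [179.9, -0.0, 97.2]
force: [5.4, -0.9, 1.5]
grip_width: 0.0208
grasp_force: 25.0
```

>>> {"op": "servo_tool", "data": {"series": [[[0,0,0,0,0,0,0.15],[0,0,0,0,0,0,0.25],[0,0,0,0,0,0,0.35],[0,0,0,0,0,0,0.5],[0,0,0,0,0,0,0.6],[0,0,0,0,0,0,0.6],[0,0,0,0,0,0,0.6]]]}}

```text
time_s: 6.07
tool_pos: [0.4939, 0.0868, 0.0645]
tool_rot: [-179.9, -0.0, 97.3]
force: [-0.2, 0.1, 0.3]
grip_width: 0.0466
grasp_force: 0.0
```

```bash
python3 -c "
from h import *
o=get_obs();print(o['tool_pos'],o['force'],o['grip_width'])
c=snap('side');k=redknob(c,(250,170,295,215),.079);print(k, k[0]-[.5317,.0753,.079])"
```

```text
[0.49393271 0.08675024 0.06446609] [-0.22480178  0.10367975  0.27189823] 0.046568894533501694
(array([0.49461394, 0.09006571, 0.079     ]), 130) [-3.70860621e-02  1.47657076e-02  1.38777878e-17]
```

>>> {"op": "servo_tool", "data": {"series": [[[0,0,-0.05,0,0,0,0.6],[0,0,-0.15,0,0,0,0.6],[0,0,-0.28,0,0,0,0.6],[0,0,-0.42,0,0,0,0.6],[0.3,0,-0.5,0,0,0,0.6],[0.5,0,-0.5,0,0,0,0.6],[0.8,0,-0.5,0,0,0,0.6],[0.8,0,-0.5,0,0,0,0.6],[0.8,0,-0.5,0,0,0,0.6],[0.8,0,-0.5,0,0,0,0.6],[0.8,0,-0.5,0,0,0,0.6],[0.8,0,-0.5,0,0,0,0.6]]]}}

```text
time_s: 7.12
tool_pos: [0.4633, 0.3271, 0.2144]
tool_rot: [-179.9, 0.0, 97.5]
force: [0.1, -0.4, -0.4]
grip_width: 0.0525
grasp_force: 0.0
```

```bash
python3 -c "
from h import *
c=snap('top');cv2.imwrite('pics/t3.png',cv2.resize(c['frame'][150:255,190:390],None,fx=4,fy=4,interpolation=2)[:,:,::-1])
print(redknob(c,(220,204,245,240),.094),redknob(c,(345,205,375,225),.094))
c=snap('side');k=redknob(c,(250,170,295,215),.079);print(k, k[0]-[.5317,.0753,.079])"
```

```text
(array([0.49109033, 0.0868985 , 0.094     ]), 69) (array([ 0.51797014, -0.20754016,  0.094     ]), 73)
(array([0.49476038, 0.08893241, 0.079     ]), 125) [-3.69396198e-02  1.36324053e-02 -4.16333634e-17]
```

View pics/t3.png

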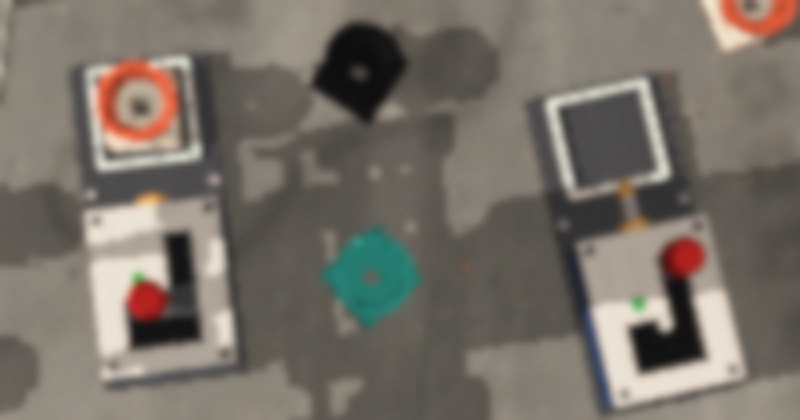

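The knob is parked in the notch at crop (147,300), just behind the green dot. The probe is withdrawn, the coil stands in its nest at (138,103), and the idle knob at (684,257) has not moved. The measured shift from the start is (-34, +19) mm.

```bash
python3 -c "
from cell import env
print(env.sign_off())"
```

```text
the job is handed in; nothing more can be done
None
```

The job is handed in: the red knob of the tester with the coil is parked in its holding notch and stayed there after release, the coil is still standing in its nest, and the empty tester was not touched.

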